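Load two keyed component cases into a gravity feed lane

TASK

Load both grey component cases into the sloped roller lane from its high end, one after the other, lying flat with the notched end leading. Push each one past the spring pawl so that it runs down: the first must seat fully home at the stop with its notch over the key block, the second must come up against the first. The pawl must end sprung out again behind the second case; leave the tape, dish and small parts box where they are.

Things in the scene. Friction and masses are not known exactly. Their poses are not given: they have to be found in the camera images.
- case_a_center (a point): centre (half-way up) of a loose grey plastic case with a black seam, 84 x 50 x 34 mm, 0.16 to 0.3 kg. Axes: x along its length from nose (face at x = -42 mm) to tail (face at +42 mm, small steel plate), y across its 50 mm width, z up. It lies flat on the desk left or right of the lane; the other case is just the same and either may go first.
- case_b_center (a point): centre of the second, identical case (sizes, axes and notch as for case a).
- case_a_notch (a point): point in the notch of case a, half-way up, at x = -35, y = +18 mm from the case's centre. The nose corner on the +y side is cut away as a square notch, 14 x 14 mm, through the full height; the other three corners are whole.
- case_b_notch (a point): the same point in the notch of case b.
- lane_stop (a point): middle of the stop face at the low end of the lane, on the plane of the roller tops, 45 mm above the desk. The lane is a fixed aluminium roller channel on a grey stand, high end near the robot, falling 30 degrees away from it. Axes: x up the slope (cases run toward -x), y across the lane (to the right seen from the robot), z square to the rollers, out of the lane. All lane coordinates below are in these axes.
- lane_mouth (a point): middle of the channel's mouth on the roller plane, x = 235 mm. Side walls run from x = -8 to 236 mm, inner faces y = +-27.5 mm, flaring to +-31 over the last 20 mm, and are 42 mm high. From x = 235 to 275 mm is a loading ledge of rollers without walls, 48 mm wide (narrower than a case, so fingers can straddle it); a case let go with its nose only at the mouth tips off it.
- lane_lips (a point): middle of the open slot between the lips, x = 150, z = 44 mm. Lips top both walls from x = 60 to 236 mm: underside 38 mm over the rollers (rising a little at the mouth), top 44 mm, slot 43 mm wide (y = +-21.5 mm), through which closed fingers can reach a case. So a case can only go in from the high end, tilted with the slope.
- key_block (a point): top of the black key block on the stop, at the +y wall: 11 mm along x (0 to 11), y = 16.5 to 27.5 mm, 21 mm over the rollers. A case goes fully home only with its notch here: its centre is then at x = 42 mm, and the second case's, against it, at x = 126 mm. The wrong way round it stays 11 mm short.
- pawl (a joint): angle (rad) of the black spring pawl in the -y wall: 0 = sprung out into the lane, about 0.1 to 0.3 while a case pushes it aside. A released case stalls on it. About 3 to 15 N down the slope, kept up until the tail face is below x = 175 mm, pushes the case past; the pawl then springs out behind it and the case rolls down by itself. With both home the second tail face is at x = 168 mm.
- pawl_tip (a point): rounded tip of the pawl, 4 mm thick, mid-height: when sprung out at x about 180, y about -20 mm (its edge to y = -18), 9 to 29 mm over the rollers; the pawl's pin is at x = 222 mm outside the -y wall.
- case_a: case a; origin at its underside centre, axes as point case_a_center.
- case_b: case b; origin at its underside centre, axes as point case_b_center.
- tape: bystander: black tape roll, 66 x 72 x 18 mm, loose at the right of the vice; origin at its underside centre. Leave it there (within 50 mm).
- dish: bystander: round steel dish, 100 mm across, 24 mm high, loose at the far left; origin at its underside centre. Leave it there (within 50 mm).
- small_box: bystander: closed light parts box, 54 x 68 x 26 mm, loose near the desk's front edge, right of the lane; origin at its underside centre. Leave it there (within 50 mm).
Not all that is in view belongs to the job. What is shaped like the case_b but blue is not meant.

How it is judged:
By the outcome, as a careful person would: the job done as asked, in the order asked, and still so for the second after the job is handed in, with the robot touching nothing.
It also fails if it takes over 72 s, if anything falls off the work surface, if the arm or the gripper's body presses on something with over 40 N, if the wrist force passes 120 N, or if a joint passes its speed limit or range.

ROBOT

A 7-joint arm with a two-finger parallel gripper is mounted at the origin on a cart in front of the work surface, level with it; the furniture and walls round the work are solid. World frame = base frame: x ahead of the robot, y to its left, z up, the work surface at z = 0. Lengths are in m, angles in rad, forces in N, time in s.
With the tool pointing down it reaches from about 0.425 to 0.875 m from the base axis. Payload 4.7 kg.
Tool frame: the origin (TCP) lies at the very end of the fingers, on their centre line; the grasp point (between the pads) lies 19 mm behind it; z points along the fingers, y is the line along which they close (so a half turn about z gives the same grasp; the last joint's range is limited). The gripper opens to 87 mm and grips with 3 to 60 N. Pads are 19 mm wide; open, the fingers measure 117 mm over their backs; the gripper's body (75 mm by 190 mm) begins 51 mm behind the grasp point.
Start: joints at [1.245, 0.321, -0.07, 1.45, 0.023, 1.371, -0.057], TCP at [0.217, -0.613, 0.223] pointing down, gripper open.
Joint ranges: [-2.86, 2.86], [-0.3, 2.09], [-1.38, 1.24], [0.06, 2.45], [-1.56, 4.7], [0.09, 2.05], [-2.69, 2.69]. Speed limits (rad/s): [2.57, 2.57, 3.14, 3.14, 3.14, 3.14, 3.14].

INTERFACE

Orientations are given as a rotation vector (axis times angle).
In Python, from bench import get_state, get_image, get_calibration, close_job gives the robot as it stands.
- The arm moves only by the shell command python3 -m crank 'ROWS' [FORCE]. ROWS is JSON, a list of rows, each a list of 5 numbers: the opening, from 0 (shut) to 1 (fully open), then the shift along the world's x, y, z in units of 0.2 m (1.0 is 0.2 m), then the turn about the world's z in units of 2 pi rad (1.0 is 2 pi rad). A call has 1 to 5 rows; each row is the pose to reach, as a shift and turn from the pose commanded when the call began, turning the shorter way round; what a row does not reach only later rows make up. A row lasts 1/8 s, in which the tool goes at most 62.5 mm and 10.7 degrees, less where a joint would pass 70% of its speed; a pose out of reach is approached as far as the arm can. A call with a number of a shift or a turn outside -1 to 1 is refused whole. A call with a gripper value outside its range is refused whole. The fingers move at their own pace and stop on an object; FORCE is the grip in N (left out, the last holds). Time passes only in rows, so rows that repeat a pose let the fingers close. It gives the time, the measured TCP pose, the force, the opening and the grip force at its end, in the units of the state.
- get_state(): the state, without advancing time (a new reading comes with each control period).
- get_image(name): name is "scene" or "top"; returns the picture (420x560x3 uint8, red, green, blue); there is no depth.
- get_calibration(name): a dict with "fovy" (degrees; the focal length in pixels is half the picture's height over the tangent of half this angle, whatever the lens; pixels are square), "cx", "cy" (the principal point, pixels), "R" (3x3) and "t" (3): a world point X has camera coordinates R X + t. Camera axes: x right, y down, z forward; pixel columns grow to the right and rows downward; lengths in m; the calibration is good to about 2 mm. A picture is of the moment at which its call begins. get_calibration takes no time and is no camera call.
- close_job(): hands the job in; it is judged then, once.
The state is a dict: "time": time; "joint_positions": joint angles; "qd": joint speeds; "joint_torque": joint torques, N m; "position": TCP position; "tool_rot": TCP orientation; "ft_force": force on the tool from outside, world axes, zero at the start; "torque": the same for the moment, N m; "grip_width": opening from 0.0 (shut) to 1.0 (fully open); "grip_force": force on a finger pad.
Only numpy, scipy, OpenCV 4.12 (cv2) and the standard library are available. Lean on these libraries where they do the work, as an engineer would, in place of code of your own. Each camera call takes 0.05 s, during which the arm holds its last target. There are 200 camera calls.

## Working session

There is one attempt and no reset: what is moved stays moved. The work goes in short steps, Python scripts to look and compute and a shell command to move; the robot and the scene stay as the last step left them, time stands still between calls to the robot, and variables do not carry over. Pictures are saved under pics/ and viewed, at most 10 in all, crops included, and the job is handed in when it is done.

```bash
ls; mkdir -p pics
python3 - <<'E'
from bench import *
import cv2,numpy as np
np.set_printoptions(precision=4,suppress=True)
s=get_state();print({k:np.round(v,3) for k,v in s.items()})
for n in("scene","top"):
    im=get_image(n);cv2.imwrite(f"pics/{n}0.png",im[:,:,::-1]);c=get_calibration(n);print(n,c)
    print('cam',-np.array(c['R']).T@np.array(c['t']))
E
```

```text
pics
{'time': np.float64(0.0), 'joint_positions': array([ 1.245,  0.322, -0.07 ,  1.452,  0.023,  1.371, -0.057]), 'qd': array([-0.001, -0.002,  0.001,  0.   , -0.001,  0.001,  0.001]), 'joint_torque': array([  0.   , -49.129,  -0.404, -31.253,  -0.064,   0.044,   0.   ]), 'position': array([ 0.216, -0.612,  0.221]), 'tool_rot': array([-3.094, -0.531,  0.001]), 'ft_force': array([ 0.374, -0.545, -0.43 ]), 'torque': array([-0.015,  0.049,  0.026]), 'grip_force': np.float64(0.0), 'grip_width': np.float64(1.006)}
scene {'fovy': 42.84140114508848, 'cx': 280.1871118996386, 'cy': 205.07826511084286, 'R': array([[-0.4501, -0.8929, -0.0108],
       [-0.6524,  0.337 , -0.6789],
       [ 0.6098, -0.2985, -0.7342]]), 't': array([0.3008, 0.4343, 1.1271])}
cam [-0.2686  0.4587  1.1256]
top {'fovy': 47.95793135864072, 'cx': 283.5591945752992, 'cy': 205.84331068595608, 'R': array([[ 0.0281, -0.9996, -0.0008],
       [-0.9921, -0.0278, -0.1221],
       [ 0.122 ,  0.0042, -0.9925]]), 't': array([0.0299, 0.5916, 1.4317])}
cam [0.4114 0.0403 1.4932]
```

View pics/scene0.png

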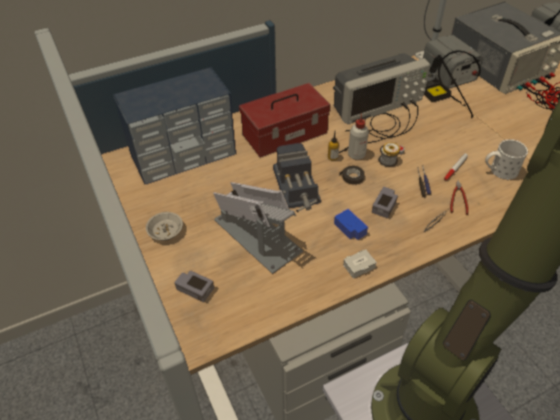

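View pics/top0.png

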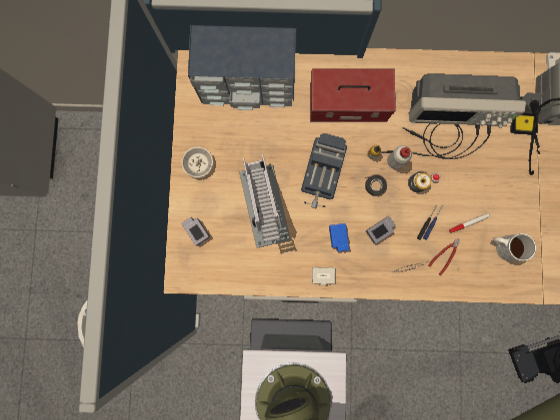

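Scene view: lane at about (262,225), cases at (195,285) and (385,202), blue decoy (350,223). Top view: cases at (196,231) and (381,230), lane from (255,165) to (285,250). Next, enlarged crops.

Run:
```python
import cv2,numpy as np
t=cv2.imread("pics/top0.png");s=cv2.imread("pics/scene0.png")
r=lambda i,x,y,w,h,k:cv2.resize(i[y:y+h,x:x+w],None,fx=k,fy=k,interpolation=cv2.INTER_CUBIC)
a=r(t,176,210,40,40,10);b=r(t,361,210,40,40,10)
cv2.imwrite("pics/cases.png",np.hstack([a,b]))
cv2.imwrite("pics/lane.png",np.hstack([r(t,230,150,70,110,5.4),r(s,208,175,112,152,3.9)[:594]]))
```

```text
Traceback (most recent call last):
ValueError: all the input array dimensions except for the concatenation axis must match exactly, but along dimension 0, the array at index 0 has size 594 and the array at index 1 has size 593
```

View pics/cases.png

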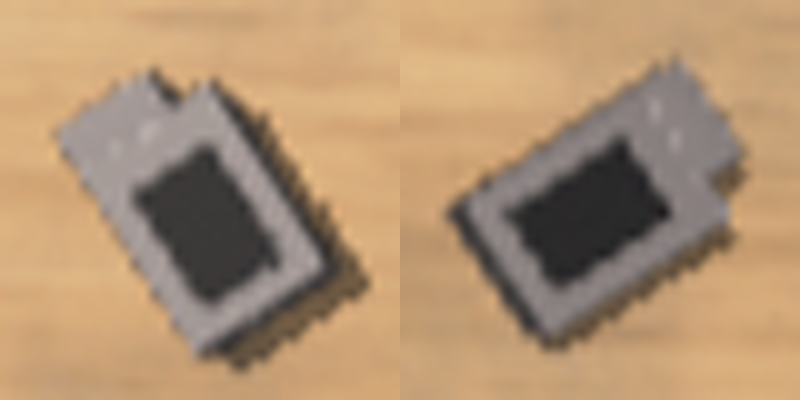

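```bash
python3 -c "
import cv2;i=cv2.imread('pics/lane.png') ;print(i is None or i.shape)"
python3 - <<'E'
import cv2,numpy as np
t=cv2.imread("pics/top0.png");s=cv2.imread("pics/scene0.png")
A=cv2.resize(t[150:260,230:300],(378,594),interpolation=cv2.INTER_CUBIC)
B=cv2.resize(s[175:283,208:320],(420,405),interpolation=cv2.INTER_CUBIC)
B=cv2.copyMakeBorder(B,0,594-405,0,0,cv2.BORDER_CONSTANT)
cv2.imwrite("pics/lane.png",np.hstack([A,B]))
E
```

```text
True[ WARN:0@0.036] global loadsave.cpp:275 findDecoder imread_('pics/lane.png'): can't open/read file: check file path/integrity
```

View pics/lane.png

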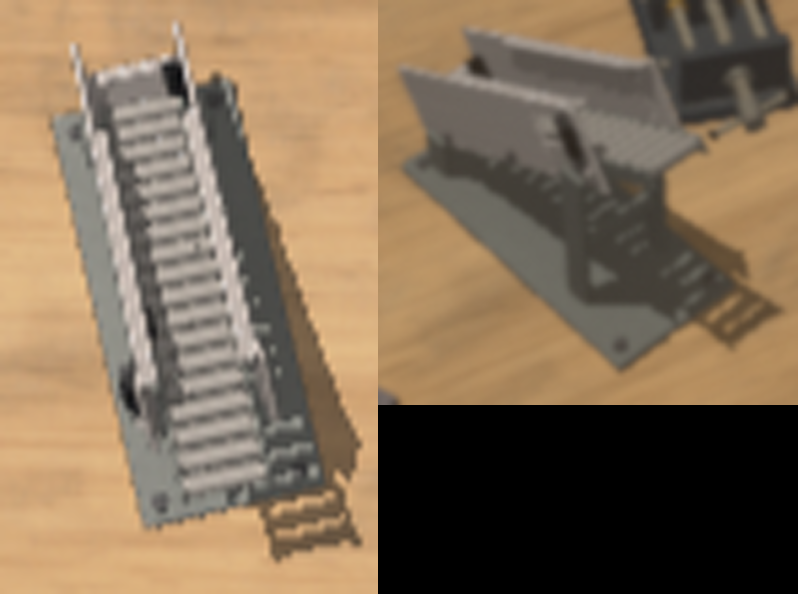

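Cases: left case has its nose up-left, right case its nose up-right, and both notches are on the right of the nose. The lane's key block is at the top right and its ledge at the bottom of the crop. Now I fit the positions.

```bash
cat > h.py <<'E'
import numpy as np,cv2
from bench import *
def proj(n,X):
    c=get_calibration(n);f=210/np.tan(np.radians(c['fovy'])/2)
    p=np.atleast_2d(X)@np.array(c['R']).T+np.array(c['t']);return p[:,:2]/p[:,2:]*f+[c['cx'],c['cy']]
def ray(n,uv,z):
    c=get_calibration(n);f=210/np.tan(np.radians(c['fovy'])/2);R=np.array(c['R']);o=-R.T@np.array(c['t'])
    uv=np.atleast_2d(uv);d=np.c_[(uv-[c['cx'],c['cy']])/f,np.ones(len(uv))]@R
    return o+d*((z-o[2])/d[:,2])[:,None]
def lane(p,L):  # p=stop x,y,z,yaw of uphill dir
    c,s=np.cos(p[3]),np.sin(p[3]);e=np.array([c,s,0]);t=np.radians(30)
    # uphill toward robot; y right seen from robot
    ex=e*np.cos(t)+[0,0,np.sin(t)];ey=np.array([-s,c,0]);ez=np.cross(ex,ey)
    return p[:3]+np.atleast_2d(L)@np.array([ex,ey,ez])
E
python3 - <<'E'
from h import *
from scipy.optimize import least_squares
np.set_printoptions(precision=4,suppress=True)
q=lambda P,k,o:(np.array(P)+.5)/k-.5+o
T=q([[185,490],[266,474],[172,412],[255,396],[75,45],[178,22]],5.4,[230,150])
S=q([[322,143],[25,68],[89,32],[200,100],[277,62]],3.75,[208,175])
def res(p):
    w=p[4]
    A=[[.275,-.024,0],[.275,.024,0],[.236,-.024,0],[.236,.024,0],[-.008,-w,.042],[-.008,w,.042]]
    B=[[.275,.024,0],[-.008,-w,.042],[-.008,w,.042],[.236,-w-.0035,.044],[.236,w+.0035,.044]]
    return np.r_[(proj("top",lane(p,A))-T).ravel(),(proj("scene",lane(p,B))-S).ravel()]
r=least_squares(res,[.75,.1,.045,np.pi,.029],loss='soft_l1')
p=r.x;print(p,np.degrees(p[3]));print(res(p).reshape(-1,2))
r=least_squares(lambda a:res([a[0],a[1],.045,a[2],.029]),p[[0,1,3]],loss='soft_l1');print(r.x,np.abs(r.fun).mean())
# cases
im=get_image("top")
import cv2
for n,(x,y) in {'L':(176,210),'R':(361,210)}.items():
    C=im[y:y+40,x:x+40].astype(int);hsv=cv2.cvtColor(C.astype(np.uint8),cv2.COLOR_RGB2HSV)
    # bright grey = top face; dark panel added by fill
    m=((hsv[...,1]<60)&(hsv[...,2]>95)).astype(np.uint8)
    cs,_=cv2.findContours(m,cv2.RETR_EXTERNAL,cv2.CHAIN_APPROX_NONE);c=max(cs,key=cv2.contourArea)
    b=cv2.boxPoints(cv2.minAreaRect(c))+[x,y];W=ray("top",b,.034)
    print(n,b,'\n',W[:,:2],W.mean(0)[:2],np.linalg.norm(W-np.roll(W,1,0),axis=1))
P={'L':[[55,135],[325,265],[200,352]],'R':[[275,58],[70,208],[145,338]]}
for n in P:
    W=ray("top",q(P[n],10,[176 if n=='L' else 361,210]),.034);print(n,W[:,:2],[np.linalg.norm(W[i]-W[j]) for i,j in((0,1),(1,2),(0,2))])
E
```

```text
[0.7119 0.1356 0.0391 3.3944 0.029 ] 194.4847197683218
[[-0.45   -0.1349]
 [ 1.3557 -1.0152]
 [-0.3403  3.0198]
 [ 0.8038  2.2173]
 [ 0.9591 -0.1951]
 [ 0.2954 -0.0545]
 [ 0.2324 -1.6873]
 [-0.2866 -0.0688]
 [-0.6207 -0.4112]
 [-0.6336  3.2831]
 [-0.5795  0.3125]]
[0.7099 0.1362 3.3942] 0.9920169078927046
L [[180.3846 223.0769]
 [193.7692 214.1538]
 [208.5385 236.3077]
 [195.1538 245.2308]] 
 [[0.528  0.3648]
 [0.557  0.3247]
 [0.4895 0.2756]
 [0.4609 0.3155]] [0.5089 0.3201] [0.0833 0.0494 0.0835 0.0491]
R [[366.4707 229.6366]
 [388.6537 215.2829]
 [397.6146 229.1317]
 [375.4317 243.4854]] 
 [[ 0.5238 -0.212 ]
 [ 0.5704 -0.2806]
 [ 0.5281 -0.3083]
 [ 0.4818 -0.2399]] [ 0.526  -0.2602] [0.0504 0.0829 0.0506 0.0826]
L [[0.5282 0.3627]
 [0.4903 0.2771]
 [0.4624 0.3144]] [np.float64(0.09362893740854367), np.float64(0.046524126161892505), np.float64(0.08164180136999616)]
R [[ 0.5701 -0.2787]
 [ 0.5217 -0.2154]
 [ 0.4822 -0.2387]] [np.float64(0.07973094418499095), np.float64(0.045885898199472586), np.float64(0.09657958427841512)]
```

Run:
```python
from h import *
p=[.7099,.1362,.045,3.3942]
g=cv2.cvtColor(get_image("top"),cv2.COLOR_RGB2GRAY).astype(np.float32)
ys=np.arange(-40,41,2)/1000
def prof(xs,z):
    P=np.array([[[x,y,z] for y in ys] for x in xs]).reshape(-1,3)
    uv=proj("top",lane(p,P)).astype(np.float32).reshape(len(xs),len(ys),2)
    return cv2.remap(g,uv[...,0],uv[...,1],cv2.INTER_LINEAR).mean(0).astype(int)
print((ys*1000).astype(int))
for a,b,z in((.242,.272,0),(.19,.225,.044),(.13,.18,.044),(.07,.12,.044),(0,.05,.042)):print(a,z,prof(np.arange(a,b,.001),z))
# along-lane profile of ledge at y=0,z=0
xs=np.arange(.225,.29,.002)
uv=proj("top",lane(p,[[x,y,0] for x in xs for y in np.linspace(-.015,.015,7)])).astype(np.float32).reshape(len(xs),7,2)
print(np.c_[xs*1000,cv2.remap(g,uv[...,0],uv[...,1],cv2.INTER_LINEAR).mean(1)].astype(int).tolist())
xs=np.arange(-.03,.02,.002)
uv=proj("top",lane(p,[[x,y,.02] for x in xs for y in np.linspace(-.015,.01,7)])).astype(np.float32).reshape(len(xs),7,2)
print(np.c_[xs*1000,cv2.remap(g,uv[...,0],uv[...,1],cv2.INTER_LINEAR).mean(1)].astype(int).tolist())
```

```text
[-40 -38 -36 -34 -32 -30 -28 -26 -24 -22 -20 -18 -16 -14 -12 -10  -8  -6
  -4  -2   0   2   4   6   8  10  12  14  16  18  20  22  24  26  28  30
  32  34  36  38  40]
0.242 0 [140 139 138 137 136 136 138 132 126 125 137 145 147 145 146 146 144 146
 146 145 145 144 144 146 145 145 145 144 144 141 132 120  98  99  99 101
  99  97  96  99  99]
0.19 0.044 [137 136 134 131 162 183 183 186 167  97  65  78  88  88  98 129 146 144
 142 140 139 145 148 147 143 141 141 143 148 140 146 180 185 184 180 139
  97  86  87  82  76]
0.13 0.044 [143 142 141 143 170 186 187 187 160 104  86  88  88  91 117 143 149 145
 143 142 144 148 150 147 143 140 138 144 149 144 155 185 187 187 178 128
  89  80  75  74  75]
0.07 0.044 [141 137 131 143 175 184 186 186 147  96  86  94 103 110 124 140 146 147
 148 148 146 146 147 146 146 145 145 147 144 135 161 187 189 187 167 112
  79  73  74  75  75]
0 0.042 [155 156 156 164 177 146 119 118 119 130 138 143 149 152 153 156 157 154
 151 153 153 153 156 155 152 150 145 128 108  97  89  83  94 150 175 153
 150 151 151 150 144]
[[225, 170], [227, 165], [229, 148], [231, 124], [233, 115], [235, 127], [237, 149], [239, 167], [241, 171], [243, 160], [245, 139], [247, 117], [249, 116], [251, 134], [253, 156], [255, 171], [257, 169], [259, 154], [261, 131], [263, 117], [265, 125], [267, 144], [269, 164], [271, 172], [273, 164], [275, 146], [277, 127], [279, 117], [281, 114], [283, 115], [285, 116], [287, 115], [289, 109]]
[[-30, 166], [-27, 166], [-25, 166], [-23, 167], [-21, 167], [-19, 167], [-17, 166], [-15, 165], [-13, 164], [-11, 163], [-9, 161], [-7, 164], [-5, 173], [-3, 184], [-1, 190], [0, 185], [2, 167], [4, 150], [6, 135], [8, 127], [10, 127], [12, 127], [14, 127], [16, 127], [18, 127]]
```

```bash
cat >> h.py <<'E'
P=[.7093,.1386,.045,3.402]
E
python3 -m crank '[[1,0.775,0.885,0,-0.1047],[1,0.775,0.885,0,-0.1047],[1,0.775,0.885,0,-0.1047],[1,0.775,0.885,0,-0.1047],[1,0.775,0.885,0,-0.1047]]' 15
python3 -m crank '[[1,0.77,0.88,-0.4,-0.1047],[1,0.77,0.88,-0.4,-0.1047],[1,0.77,0.88,-0.4,-0.1047],[1,0.77,0.88,-0.4,-0.1047],[1,0.77,0.88,-0.4,-0.1047]]'
python3 - <<'E'
from h import *
print([(n,lane(P,L).round(4)) for n,L in(('lip',[.18,0,.044]),('ledge',[.252,0,0]),('app',[.295,0,0]),('mouth',[.235,0,0]))])
s=get_state();print(s['time'],s['position'],s['tool_rot'])
cv2.imwrite("pics/t1.png",get_image("top")[:,:,::-1])
E
```

```text
time: 0.82
position: [0.3762, -0.4309, 0.2228]
tool_rot: [-3.102, 0.483, -0.002]
ft_force: [-0.6, -1.0, 0.4]
grip_width: 0.998
grip_force: 0.0
time: 1.45
position: [0.5272, -0.2552, 0.1407]
tool_rot: [-2.778, 1.463, 0.005]
ft_force: [-0.7, -0.3, -0.3]
grip_width: 1.001
grip_force: 0.0
[('lip', array([[0.5799, 0.1041, 0.1731]])), ('ledge', array([[0.4984, 0.0824, 0.171 ]])), ('app', array([[0.4624, 0.0728, 0.1925]])), ('mouth', array([[0.5126, 0.0862, 0.1625]]))]
1.45 [ 0.52722084 -0.25515497  0.14073189] [-2.77796773  1.46257962  0.00471457]
```

```bash
python3 -m crank '[[1,0,0,-0.25,-0.001],[1,0,0,-0.45,-0.001],[1,0,0,-0.6,-0.001],[1,0,0,-0.64,-0.001],[1,0,0,-0.64,-0.001]]'
python3 -m crank '[[0,0,0,0,0],[0,0,0,0,0],[0,0,0,0,0],[0,0,0,0,0],[0,0,0,0,0]]' 15
python3 -m crank '[[0,0,0,0.1,0],[0,0,0,0.4,0],[0,0,0,0.7,0],[0,0,0,1,0],[0,0,0,1,0]]'
python3 -c "
from h import *
i=get_image('top');s=get_image('scene')
a=cv2.resize(i[180:270,330:430],(500,450));b=cv2.resize(s[130:250,340:440],(300,360))
o=np.zeros((450,800,3),np.uint8);o[:,:500]=a;o[:360,500:]=b
cv2.imwrite('pics/g1.png',o[:,:,::-1])"
```

```text
time: 2.12
position: [0.5252, -0.2615, 0.0151]
tool_rot: [2.769, -1.483, 0.0]
ft_force: [-0.1, 0.2, 0.3]
grip_width: 1.002
grip_force: 0.0
time: 2.75
position: [0.5261, -0.2597, 0.0149]
tool_rot: [-2.77, 1.481, -0.001]
ft_force: [-0.0, -0.3, 1.3]
grip_width: 0.572
grip_force: 15.0
time: 3.38
position: [0.5287, -0.2611, 0.2221]
tool_rot: [-2.77, 1.481, -0.019]
ft_force: [0.5, 0.5, -2.5]
grip_width: 0.572
grip_force: 15.0
```

View pics/g1.png

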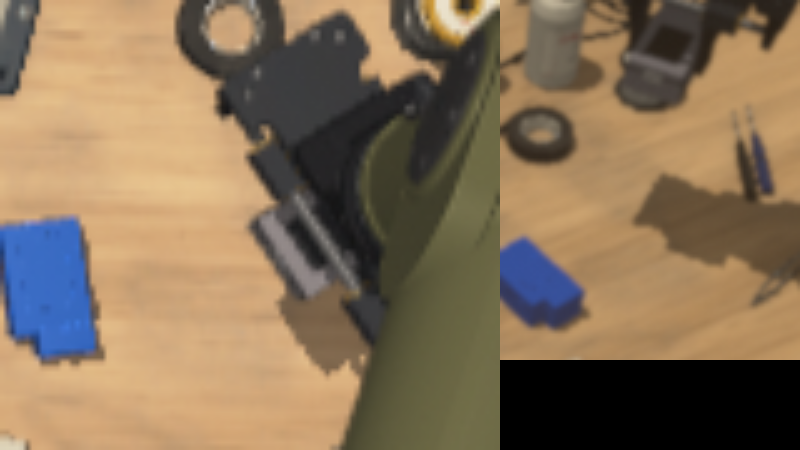

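```bash
python3 -m crank '[[0,0,0.15,0.225,0.02],[0,0.05,0.35,0.225,0.04],[0,0.1,0.55,0.225,0.06],[0,0.13,0.75,0.225,0.08],[0,0.135,0.91,0.225,0.0989]]'
python3 -m crank '[[0,0.05,0.25,0,0.025],[0,0.1,0.5,0,0.05],[0,0.13,0.75,0,0.075],[0,0.135,0.91,0,0.0989],[0,0.135,0.91,0,0.0989]]'
python3 -m crank '[[0,0,0,-0.1,0],[0,0,0,-0.2,0],[0,0,0,-0.225,0],[0,0,0,-0.25,0],[0,0,0,-0.25,0]]'
python3 -m crank '[[0,0,0,-0.03,0],[0,0,0,-0.05,0],[0,0,0,-0.07,0],[0,0,0,-0.09,0],[0,0,0,-0.09,0]]'
```

```text
time: 4.1
position: [0.5514, -0.0756, 0.2572]
tool_rot: [-3.092, 0.555, 0.007]
ft_force: [0.6, 0.8, -1.4]
grip_width: 0.574
grip_force: 15.0
time: 4.72
position: [0.5776, 0.1082, 0.2574]
tool_rot: [-3.111, -0.419, 0.007]
ft_force: [0.3, -1.0, -2.0]
grip_width: 0.569
grip_force: 15.0
time: 5.35
position: [0.5805, 0.1036, 0.2102]
tool_rot: [3.114, 0.407, 0.003]
ft_force: [2.5, -0.6, 0.1]
grip_width: 0.574
grip_force: 15.0
time: 5.98
position: [0.5827, 0.1043, 0.1928]
tool_rot: [-3.115, -0.408, -0.011]
ft_force: [7.6, 0.1, 0.9]
grip_width: 0.572
grip_force: 15.0
```

```bash
python3 -c "
from h import *
s=get_image('scene')
b=cv2.resize(s[130:250,190:350],(800,600),interpolation=cv2.INTER_CUBIC)
cv2.imwrite('pics/g2.png',b[:,:,::-1])
t=get_state();print(t['torque'])"
```

```text
[-0.04670507 -1.69179903  0.09339433]
```

View pics/g2.png

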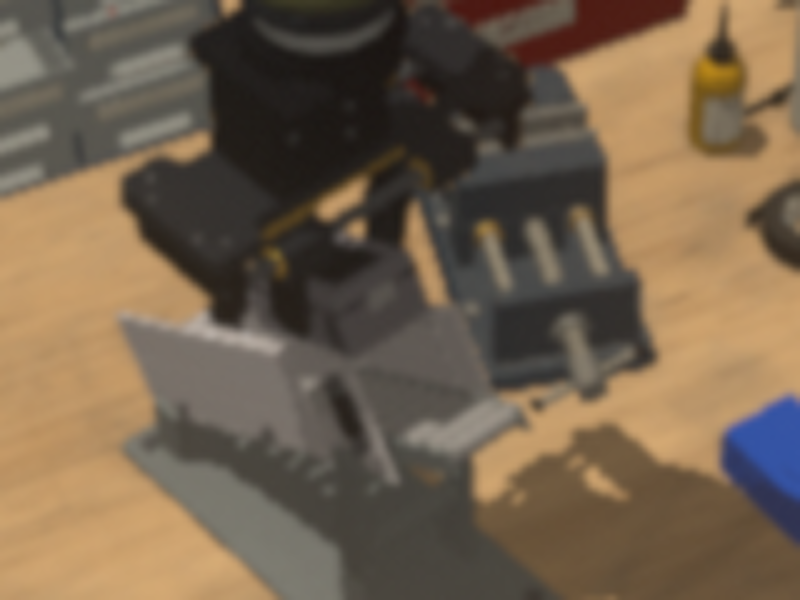

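The tail face looks tilted and the case is sitting on the lips. I press slightly more to confirm the tilt, then lift and check again.

```bash
python3 -m crank '[[0,0,0,-0.01,0],[0,0,0,-0.02,0],[0,0,0,-0.02,0]]'
python3 -m crank '[[0,0,0,0.1,0],[0,0,0,0.3,0],[0,-0.1,-0.03,0.45,0],[0,-0.3,-0.08,0.45,0],[0,-0.4,-0.1,0.45,0]]'
python3 -c "
from h import *
s=get_image('scene')
b=cv2.resize(s[130:250,190:350],(800,600),interpolation=cv2.INTER_CUBIC)
cv2.imwrite('pics/g3.png',b[:,:,::-1])"
```

```text
time: 6.4
position: [0.5824, 0.1042, 0.1888]
tool_rot: [3.115, 0.407, 0.01]
ft_force: [8.8, -0.6, 0.8]
grip_width: 0.574
grip_force: 15.0
time: 7.02
position: [0.4973, 0.0844, 0.278]
tool_rot: [3.115, 0.409, -0.002]
ft_force: [-0.2, -0.3, -2.2]
grip_width: 0.577
grip_force: 15.0
```

View pics/g3.png

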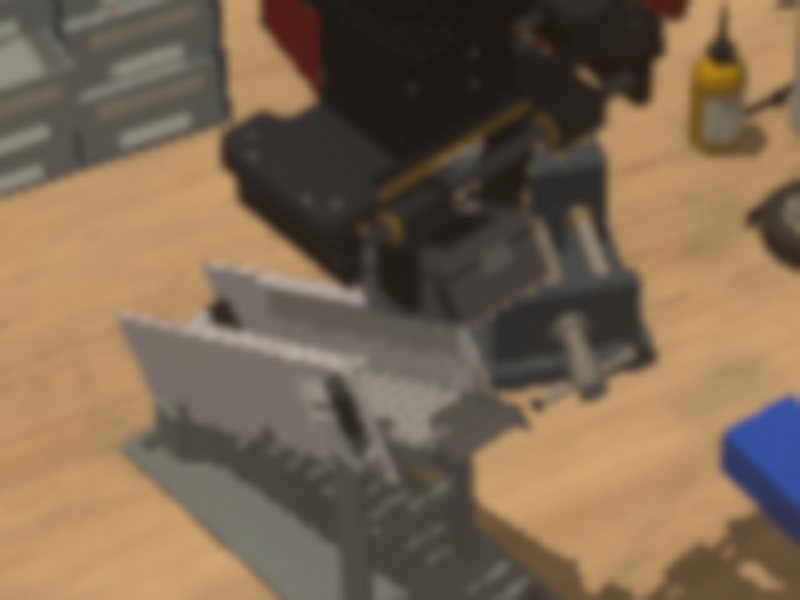

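Run:
```python
from h import *
np.set_printoptions(precision=1,suppress=True)
e=np.array([-.966,-.257,0]);y=np.array([.257,-.966,0]);c=np.array([.4973,.0844,.285])
for a in (0,10,20,30,40):
    t=np.radians(a);ex=e*np.cos(t)+[0,0,np.sin(t)];ez=np.cross(ex,y)
    k=[c+.042*ex+sy*.025*y+sz*.017*ez for sy,sz in((-1,1),(-1,-1),(1,1),(1,-1))]
    print(a,((proj("scene",k)-[190,130])*5).ravel())
```

```text
0 [468.6 302.1 469.  356.2 553.4 247.3 552.1 301.4]
10 [462.9 286.2 472.5 347.2 548.1 231.5 556.  292.3]
20 [455.4 270.  473.9 336.  540.9 215.5 557.8 281.1]
30 [446.3 254.  473.2 322.9 532.  199.8 557.5 268. ]
40 [435.8 238.8 470.3 308.4 521.8 184.8 555.  253.4]
```

```bash
python3 -m crank '[[0,-0.19,-0.056,0,0],[0,-0.19,-0.056,-0.1,0],[0,-0.19,-0.056,-0.25,0],[0,-0.19,-0.056,-0.33,0],[0,-0.19,-0.056,-0.33,0]]'
python3 -m crank '[[0,0,0,-0.01,0],[0,0,0,-0.02,0],[0,0,0,-0.02,0]]'
python3 -c "
from h import *
s=get_image('scene');t=get_image('top')
b=cv2.resize(s[140:240,210:330],(480,400),interpolation=cv2.INTER_CUBIC)
a=cv2.resize(t[190:290,250:330],(320,400),interpolation=cv2.INTER_CUBIC)
cv2.imwrite('pics/g4.png',np.hstack([b,a])[:,:,::-1])"
```

```text
time: 7.7
position: [0.461, 0.0733, 0.2109]
tool_rot: [-3.114, -0.409, 0.003]
ft_force: [0.4, -0.2, -2.0]
grip_width: 0.576
grip_force: 15.0
time: 8.07
position: [0.4622, 0.0731, 0.2082]
tool_rot: [3.115, 0.408, 0.002]
ft_force: [1.3, 0.7, -1.5]
grip_width: 0.577
grip_force: 15.0
```

View pics/g4.png

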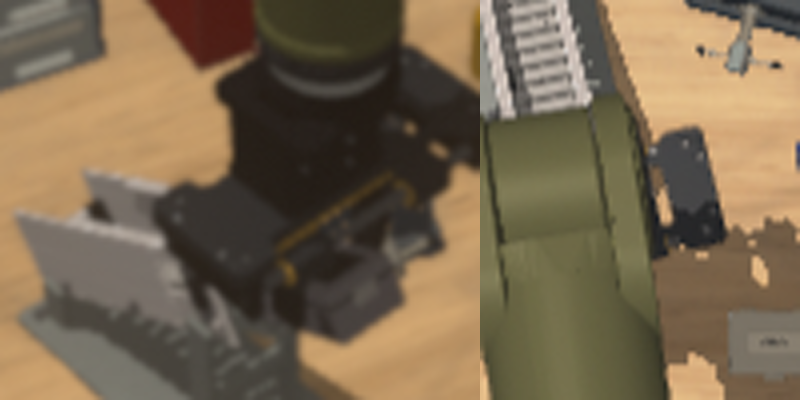

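The case is at the ledge, just touching it. Now I slide it down the slope into the mouth.

```bash
python3 -m crank '[[0,0.02,0.005,-0.012,0],[0,0.04,0.011,-0.024,0],[0,0.06,0.016,-0.036,0],[0,0.08,0.021,-0.048,0],[0,0.08,0.021,-0.048,0]]'
python3 -m crank '[[0,0.025,0.007,-0.015,0],[0,0.05,0.013,-0.03,0],[0,0.075,0.02,-0.045,0],[0,0.1,0.027,-0.06,0],[0,0.1,0.027,-0.06,0]]'
```

```text
time: 8.8
position: [0.4794, 0.0777, 0.1988]
tool_rot: [-3.114, -0.409, -0.005]
ft_force: [4.5, 1.6, 5.3]
grip_width: 0.577
grip_force: 15.0
time: 9.43
position: [0.5003, 0.0832, 0.1877]
tool_rot: [-3.115, -0.409, -0.009]
ft_force: [4.9, 1.6, 7.2]
grip_width: 0.574
grip_force: 15.0
```

```bash
python3 -m crank '[[0.8,0,0,0,0],[0.8,0,0,0,0],[0.8,0,0,0,0]]'
python3 -m crank '[[0.8,0,0,0.15,0],[0.8,0,0,0.35,0],[0.8,-0.25,-0.07,0.35,0],[0,-0.4,-0.107,0.35,0],[0,-0.4,-0.107,0.35,0]]'
python3 -c "
from h import *
s=get_image('scene');t=get_image('top')
b=cv2.resize(s[160:260,210:330],(480,400),interpolation=cv2.INTER_CUBIC)
a=cv2.resize(t[160:260,235:315],(320,400),interpolation=cv2.INTER_CUBIC)
cv2.imwrite('pics/g5.png',np.hstack([b,a])[:,:,::-1])"
```

```text
time: 9.8
position: [0.4966, 0.0822, 0.185]
tool_rot: [3.115, 0.408, -0.004]
ft_force: [-0.3, 0.1, 1.2]
grip_width: 0.781
grip_force: 0.0
time: 10.42
position: [0.416, 0.0603, 0.2559]
tool_rot: [3.113, 0.406, -0.001]
ft_force: [0.5, 0.4, -0.3]
grip_width: 0.65
grip_force: 0.0
```

View pics/g5.png

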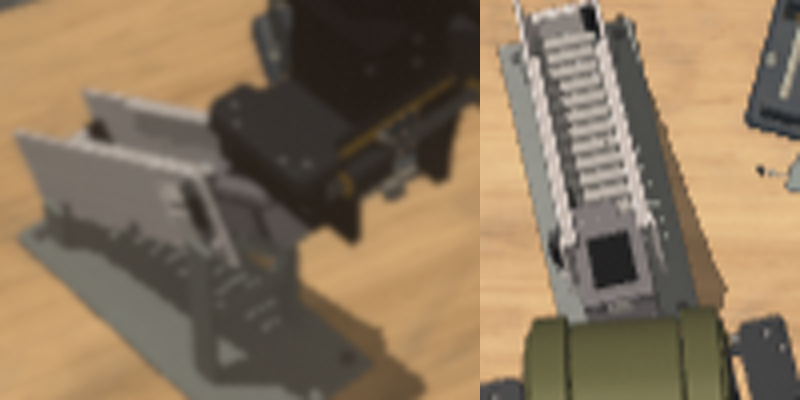

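The first case is in the channel, nose stopped near the pawl, with its tail on the ledge (top crop 612,300). Now I push it with closed fingers.

```bash
python3 -m crank '[[0,0.1,0.027,-0.1,0],[0,0.2,0.054,-0.2,0],[0,0.272,0.072,-0.28,0],[0,0.272,0.072,-0.28,0],[0,0.272,0.072,-0.28,0]]'
python3 -m crank '[[0,0.048,0.013,-0.0285,0],[0,0.096,0.026,-0.057,0],[0,0.143,0.038,-0.086,0],[0,0.191,0.051,-0.114,0],[0,0.191,0.051,-0.114,0]]'
python3 -m crank '[[0,0.048,0.013,-0.0285,0],[0,0.096,0.026,-0.057,0],[0,0.143,0.038,-0.086,0],[0,0.191,0.051,-0.114,0],[0,0.191,0.051,-0.114,0]]'
```

```text
time: 11.15
position: [0.4721, 0.0758, 0.2002]
tool_rot: [-3.114, -0.409, 0.001]
ft_force: [0.4, -0.5, 0.5]
grip_width: 0.036
grip_force: 0.0
time: 11.78
position: [0.5109, 0.0861, 0.1769]
tool_rot: [-3.114, -0.409, -0.0]
ft_force: [-0.1, 0.4, 0.7]
grip_width: 0.001
grip_force: 0.0
time: 12.4
position: [0.5492, 0.097, 0.1535]
tool_rot: [-3.113, -0.409, -0.001]
ft_force: [-0.2, 0.3, 0.2]
grip_width: 0.003
grip_force: 0.0
```

```bash
python3 -m crank '[[0,0.048,0.013,-0.0285,0],[0,0.095,0.025,-0.057,0],[0,0.095,0.025,-0.057,0]]'
python3 -m crank '[[0,-0.1,-0.027,0.06,0],[0,-0.3,-0.08,0.18,0],[0,-0.5,-0.133,0.3,0],[0,-0.6,-0.16,0.6,0],[0,-0.6,-0.16,0.7,0]]'
python3 -c "
from h import *
s=get_image('scene');t=get_image('top')
b=cv2.resize(s[160:260,210:330],(480,400),interpolation=cv2.INTER_CUBIC)
a=cv2.resize(t[160:260,235:315],(320,400),interpolation=cv2.INTER_CUBIC)
cv2.imwrite('pics/g6.png',np.hstack([b,a])[:,:,::-1])
g=cv2.cvtColor(t,cv2.COLOR_RGB2GRAY).astype(np.float32)
xs=np.arange(0,.28,.004)
for z in(.034,):
  uv=proj('top',lane(P,[[x,y,z] for x in xs for y in np.linspace(-.008,.008,5)])).astype(np.float32).reshape(len(xs),5,2)
  print(np.c_[xs*1000,cv2.remap(g,uv[...,0],uv[...,1],cv2.INTER_LINEAR).mean(1)].astype(int).tolist())"
```

```text
time: 12.78
position: [0.5683, 0.1015, 0.1423]
tool_rot: [-3.114, -0.409, -0.001]
ft_force: [-0.1, 0.4, 0.9]
grip_width: 0.002
grip_force: 0.0
time: 13.4
position: [0.448, 0.069, 0.2868]
tool_rot: [3.112, 0.407, 0.011]
ft_force: [0.7, -1.0, -0.5]
grip_width: 0.004
grip_force: 0.0
[[0, 143], [4, 126], [8, 123], [12, 124], [16, 125], [20, 124], [24, 118], [28, 83], [32, 44], [36, 35], [40, 35], [44, 35], [48, 35], [52, 35], [56, 35], [60, 35], [64, 35], [68, 42], [72, 88], [76, 118], [80, 120], [84, 102], [88, 99], [92, 102], [96, 95], [100, 84], [104, 84], [108, 94], [112, 145], [116, 170], [120, 148], [124, 127], [128, 162], [132, 169], [136, 135], [140, 135], [144, 167], [148, 161], [152, 126], [156, 148], [160, 179], [164, 155], [168, 126], [172, 159], [176, 172], [180, 138], [184, 132], [188, 165], [192, 163], [196, 127], [200, 145], [204, 176], [208, 156], [212, 123], [216, 156], [220, 177], [224, 142], [228, 124], [232, 163], [236, 160], [240, 103], [244, 77], [248, 80], [252, 84], [256, 87], [260, 90], [264, 92], [268, 94], [272, 95], [276, 97]]
```

The first case's tail is at about 83 mm, so it is home. The left case lies near the partition, so I measure the gripper body's clearance there.

Run:
```python
from h import *
t=cv2.imread("pics/top0.png")
for r in(215,230,245,260):
    print(r,[tuple(int(v) for v in t[r,x]) for x in range(158,178,2)])
print(ray("top",[[166,215],[166,230],[166,245],[166,260]],0)[:,:2])
s=cv2.imread("pics/scene0.png")
for X in(.45,.5): print(proj("scene",[[X,y,0] for y in(.36,.38,.4,.42,.44)]).round(),[tuple(s[int(v),int(u)]) for u,v in proj("scene",[[X,y,0] for y in(.36,.38,.4,.42,.44)])])
```

```text
215 [(46, 44, 38), (47, 44, 38), (48, 45, 39), (47, 44, 36), (47, 45, 38), (133, 186, 221), (130, 179, 220), (130, 177, 218), (133, 180, 220), (133, 180, 220)]
230 [(47, 44, 37), (47, 44, 38), (47, 44, 38), (47, 44, 37), (46, 44, 38), (127, 177, 219), (124, 175, 218), (124, 174, 216), (124, 173, 215), (123, 170, 214)]
245 [(46, 44, 38), (48, 45, 39), (46, 43, 37), (47, 45, 39), (94, 132, 167), (124, 174, 218), (125, 172, 216), (125, 172, 216), (123, 171, 215), (124, 169, 213)]
260 [(46, 43, 36), (47, 43, 36), (47, 44, 38), (47, 44, 37), (129, 180, 221), (130, 181, 223), (130, 180, 221), (128, 177, 218), (125, 172, 215), (127, 176, 217)]
[[0.55520585 0.41947331]
 [0.5075134  0.41668175]
 [0.46018995 0.41391179]
 [0.41323125 0.41116318]]
[[188. 313.]
 [180. 317.]
 [172. 320.]
 [164. 323.]
 [156. 327.]] [(np.uint8(89), np.uint8(125), np.uint8(157)), (np.uint8(89), np.uint8(130), np.uint8(165)), (np.uint8(92), np.uint8(136), np.uint8(173)), (np.uint8(127), np.uint8(143), np.uint8(149)), (np.uint8(127), np.uint8(142), np.uint8(149))]
[[181. 298.]
 [173. 301.]
 [165. 304.]
 [158. 307.]
 [150. 311.]] [(np.uint8(93), np.uint8(138), np.uint8(175)), (np.uint8(96), np.uint8(141), np.uint8(178)), (np.uint8(96), np.uint8(142), np.uint8(179)), (np.uint8(126), np.uint8(143), np.uint8(148)), (np.uint8(126), np.uint8(143), np.uint8(149))]
```

The wall is at y≈0.415. At the case's own yaw the gripper body would touch it, so I approach turned a further 20° and let the pads square the case up.

```bash
python3 -m crank '[[1,0.05,0.2,0,0.03],[1,0.1,0.4,0,0.06],[1,0.12,0.6,0,0.08],[1,0.14,0.621,0,0.1142],[1,0.146,0.621,0,0.1142]]'
python3 -m crank '[[1,0.05,0.2,-0.1,0],[1,0.1,0.4,-0.3,0],[1,0.145,0.6,-0.5,0],[1,0.145,0.62,-0.7,0],[1,0.145,0.62,-0.8,0]]'
python3 -m crank '[[1,0,0,-0.2,0],[1,0,0,-0.4,0],[1,0,0,-0.5,0],[1,0,0,-0.54,0],[1,0,0,-0.54,0]]'
python3 -m crank '[[0,0,0,0,0],[0,0,0,0,0],[0,0,0,0,0],[0,0,0,0,0],[0,0,0,0,0]]' 15
```

```text
time: 14.12
position: [0.4763, 0.1938, 0.2815]
tool_rot: [-2.771, -1.477, 0.003]
ft_force: [0.3, 0.0, -0.4]
grip_width: 0.488
grip_force: 0.0
time: 14.75
position: [0.5043, 0.316, 0.1197]
tool_rot: [-2.775, -1.473, 0.007]
ft_force: [0.1, -0.6, 0.1]
grip_width: 0.983
grip_force: 0.0
time: 15.38
position: [0.5063, 0.3172, 0.0157]
tool_rot: [2.774, 1.475, 0.002]
ft_force: [0.2, -1.4, 0.2]
grip_width: 1.0
grip_force: 0.0
time: 16.0
position: [0.5063, 0.3171, 0.0155]
tool_rot: [2.773, 1.476, 0.002]
ft_force: [1.0, -0.4, 1.7]
grip_width: 0.68
grip_force: 12.4
```

```bash
python3 -m crank '[[0,0,0,0,0],[0,0,0,0,0],[0,0,0,0,0],[0,0,0,0,0],[0,0,0,0,0]]' 15
```

```text
time: 16.62
position: [0.5063, 0.3171, 0.0154]
tool_rot: [2.773, 1.475, 0.002]
ft_force: [0.7, -1.4, 4.3]
grip_width: 0.68
grip_force: 12.4
```

Friction jammed it at 20°. I drag the case clear of the wall with this grip, open, turn back and regrip squarely.

```bash
python3 -m crank '[[0,0,-0.06,0,0],[0,0,-0.12,0,0],[0,0,-0.18,0,0],[0,0,-0.25,0,0],[0,0,-0.25,0,0]]'
python3 -m crank '[[1,0,0,0,0],[1,0,0,0,0],[1,0,0,0,0],[1,0,0,0,-0.025],[1,0,0,0,-0.054]]'
python3 -m crank '[[0,0,0,0,0],[0,0,0,0,0],[0,0,0,0,0],[0,0,0,0,0],[0,0,0,0,0]]' 15
```

```text
time: 17.25
position: [0.5059, 0.2646, 0.0153]
tool_rot: [2.774, 1.472, -0.002]
ft_force: [-1.5, 0.7, 7.3]
grip_width: 0.633
grip_force: 13.8
time: 17.88
position: [0.5052, 0.2666, 0.0145]
tool_rot: [2.985, 0.978, -0.002]
ft_force: [0.8, 1.3, -0.2]
grip_width: 0.986
grip_force: 0.0
time: 18.5
position: [0.5057, 0.2669, 0.0149]
tool_rot: [2.982, 0.987, -0.0]
ft_force: [0.9, -0.8, -0.1]
grip_width: 0.584
grip_force: 14.6
```

```bash
python3 -m crank '[[1,0,0,0,0],[1,0,0,0,0],[1,0,0,0,0.012],[1,0,0,0,0.012],[1,0,0,0,0.012]]'
python3 - <<'E'
from h import *
s=get_state();print(s['tool_rot'])
E
python3 -m crank '[[0,0,0,0,0],[0,0,0,0,0],[0,0,0,0,0],[0,0,0,0,0],[0,0,0,0,0]]' 15
```

```text
time: 19.12
position: [0.5056, 0.2672, 0.015]
tool_rot: [2.944, 1.097, -0.0]
ft_force: [0.6, -0.3, -0.0]
grip_width: 0.985
grip_force: 0.0
[ 2.94393245e+00  1.09659746e+00 -1.89264526e-05]
time: 19.75
position: [0.5057, 0.2671, 0.015]
tool_rot: [2.943, 1.098, 0.0]
ft_force: [-0.6, -0.5, -0.5]
grip_width: 0.575
grip_force: 15.0
```

```bash
python3 -m crank '[[0,0,0,0.2,0],[0,0,0,0.5,0],[0,0,0,0.8,0],[0,0,0,1,-0.02],[0,0,0,1,-0.04]]'
python3 -m crank '[[0,0,-0.1,0.223,-0.016],[0,0.1,-0.3,0.223,-0.032],[0,0.2,-0.5,0.223,-0.0322],[0,0.3,-0.7,0.223,-0.0322],[0,0.37,-0.815,0.223,-0.0322]]'
python3 -m crank '[[0,0,0,0,0],[0,0,0,-0.1,0],[0,0,0,-0.2,0],[0,0,0,-0.25,0],[0,0,0,-0.25,0]]'
python3 -m crank '[[0,0,0,-0.03,0],[0,0,0,-0.05,0],[0,0,0,-0.07,0],[0,0,0,-0.09,0],[0,0,0,-0.11,0]]'
```

```text
time: 20.38
position: [0.5073, 0.2684, 0.2189]
tool_rot: [-3.058, -0.714, -0.011]
ft_force: [0.6, 0.2, -1.6]
grip_width: 0.577
grip_force: 15.0
time: 21.0
position: [0.5802, 0.1009, 0.2589]
tool_rot: [3.114, 0.403, -0.002]
ft_force: [0.8, 0.1, -1.4]
grip_width: 0.578
grip_force: 15.0
time: 21.62
position: [0.5791, 0.1046, 0.209]
tool_rot: [-3.115, -0.41, 0.002]
ft_force: [0.7, -0.3, -1.5]
grip_width: 0.571
grip_force: 15.0
time: 22.25
position: [0.5825, 0.1052, 0.1894]
tool_rot: [-3.114, -0.408, -0.012]
ft_force: [6.0, 1.9, 2.9]
grip_width: 0.568
grip_force: 15.0
```

```bash
python3 -m crank '[[0,0,0,0.1,0],[0,0,0,0.3,0],[0,-0.1,-0.03,0.45,0],[0,-0.3,-0.08,0.45,0],[0,-0.4,-0.1,0.45,0]]'
python3 -m crank '[[0,-0.19,-0.056,0,0],[0,-0.19,-0.056,-0.1,0],[0,-0.19,-0.056,-0.25,0],[0,-0.19,-0.056,-0.33,0],[0,-0.19,-0.056,-0.33,0]]'
python3 -m crank '[[0,0,0,-0.01,0],[0,0,0,-0.02,0],[0,0,0,-0.02,0]]'
python3 -m crank '[[0,0.02,0.005,-0.012,0],[0,0.04,0.011,-0.024,0],[0,0.06,0.016,-0.036,0],[0,0.08,0.021,-0.048,0],[0,0.08,0.021,-0.048,0]]'
```

```text
time: 22.88
position: [0.4974, 0.0836, 0.2782]
tool_rot: [3.114, 0.408, -0.003]
ft_force: [0.0, -0.5, -1.7]
grip_width: 0.579
grip_force: 15.0
time: 23.5
position: [0.4608, 0.0728, 0.211]
tool_rot: [-3.115, -0.408, 0.004]
ft_force: [0.5, -1.1, -1.7]
grip_width: 0.573
grip_force: 15.0
time: 23.88
position: [0.4619, 0.0731, 0.208]
tool_rot: [3.115, 0.408, 0.001]
ft_force: [-0.5, 0.5, -1.3]
grip_width: 0.572
grip_force: 15.0
time: 24.5
position: [0.4792, 0.0776, 0.1987]
tool_rot: [-3.115, -0.409, -0.005]
ft_force: [4.0, 0.7, 5.7]
grip_width: 0.573
grip_force: 15.0
```

Same forces as with the first case, and nothing is blocking it. I continue, release and push.

```bash
python3 -m crank '[[0,0.025,0.007,-0.015,0],[0,0.05,0.013,-0.03,0],[0,0.075,0.02,-0.045,0],[0,0.1,0.027,-0.06,0],[0,0.1,0.027,-0.06,0]]'
python3 -m crank '[[0.8,0,0,0,0],[0.8,0,0,0,0],[0.8,0,0,0,0]]'
python3 -m crank '[[0.8,0,0,0.15,0],[0.8,0,0,0.35,0],[0.8,-0.25,-0.07,0.35,0],[0,-0.4,-0.107,0.35,0],[0,-0.4,-0.107,0.35,0]]'
cat > prof.py <<'E'
from h import *
g=cv2.cvtColor(get_image('top'),cv2.COLOR_RGB2GRAY).astype(np.float32)
xs=np.arange(0,.28,.004)
uv=proj('top',lane(P,[[x,y,.034] for x in xs for y in np.linspace(-.008,.008,5)])).astype(np.float32).reshape(len(xs),5,2)
print(np.c_[xs*1000,cv2.remap(g,uv[...,0],uv[...,1],cv2.INTER_LINEAR).mean(1)].astype(int).tolist())
E
python3 prof.py
```

```text
time: 25.12
position: [0.5003, 0.0832, 0.1879]
tool_rot: [-3.115, -0.409, -0.009]
ft_force: [4.8, 1.0, 7.9]
grip_width: 0.574
grip_force: 15.0
time: 25.5
position: [0.4966, 0.0822, 0.1851]
tool_rot: [3.115, 0.408, -0.004]
ft_force: [-0.3, -0.4, -0.3]
grip_width: 0.775
grip_force: 0.0
time: 26.12
position: [0.416, 0.0603, 0.2559]
tool_rot: [3.113, 0.406, -0.001]
ft_force: [0.9, -0.7, 0.6]
grip_width: 0.653
grip_force: 0.0
[[0, 142], [4, 125], [8, 123], [12, 123], [16, 123], [20, 123], [24, 117], [28, 82], [32, 44], [36, 35], [40, 35], [44, 34], [48, 34], [52, 35], [56, 35], [60, 35], [64, 34], [68, 42], [72, 88], [76, 117], [80, 119], [84, 101], [88, 98], [92, 102], [96, 94], [100, 84], [104, 83], [108, 93], [112, 144], [116, 169], [120, 147], [124, 126], [128, 161], [132, 168], [136, 135], [140, 134], [144, 166], [148, 160], [152, 126], [156, 147], [160, 178], [164, 154], [168, 125], [172, 158], [176, 171], [180, 137], [184, 131], [188, 164], [192, 162], [196, 123], [200, 114], [204, 121], [208, 122], [212, 122], [216, 123], [220, 123], [224, 119], [228, 78], [232, 37], [236, 34], [240, 35], [244, 35], [248, 34], [252, 34], [256, 35], [260, 34], [264, 34], [268, 40], [272, 97], [276, 121]]
```

```bash
python3 -m crank '[[0,0.1,0.027,-0.05,0],[0,0.209,0.055,-0.15,0],[0,0.209,0.055,-0.242,0],[0,0.209,0.055,-0.242,0],[0,0.209,0.055,-0.242,0]]'
python3 -m crank '[[0,0.044,0.012,-0.026,0],[0,0.089,0.024,-0.053,0],[0,0.133,0.035,-0.08,0],[0,0.177,0.047,-0.106,0],[0,0.177,0.047,-0.106,0]]'
python3 -m crank '[[0,0.044,0.012,-0.026,0],[0,0.089,0.024,-0.053,0],[0,0.133,0.035,-0.08,0],[0,0.177,0.047,-0.106,0],[0,0.177,0.047,-0.106,0]]'
python3 -m crank '[[0,0.044,0.012,-0.026,0],[0,0.089,0.024,-0.053,0],[0,0.133,0.035,-0.08,0],[0,0.177,0.047,-0.106,0],[0,0.177,0.047,-0.106,0]]'
python3 -m crank '[[0,-0.1,-0.027,0.06,0],[0,-0.3,-0.08,0.18,0],[0,-0.5,-0.133,0.3,0],[0,-0.6,-0.16,0.6,0],[0,-0.6,-0.16,0.7,0]]'
python3 prof.py
python3 -c "
from h import *
s=get_image('scene');t=get_image('top')
b=cv2.resize(s[160:260,210:330],(480,400),interpolation=cv2.INTER_CUBIC)
a=cv2.resize(t[160:260,235:315],(320,400),interpolation=cv2.INTER_CUBIC)
cv2.imwrite('pics/g7.png',np.hstack([b,a])[:,:,::-1])"
```

```text
time: 26.8
position: [0.46, 0.0724, 0.208]
tool_rot: [-3.115, -0.409, -0.001]
ft_force: [0.6, 0.4, -0.1]
grip_width: 0.053
grip_force: 0.0
time: 27.42
position: [0.4953, 0.082, 0.186]
tool_rot: [-3.114, -0.409, 0.001]
ft_force: [-1.0, -0.0, 0.5]
grip_width: 0.006
grip_force: 0.1
time: 28.05
position: [0.531, 0.0917, 0.1643]
tool_rot: [-3.113, -0.408, -0.001]
ft_force: [0.3, 0.7, 0.6]
grip_width: 0.008
grip_force: 0.0
time: 28.68
position: [0.5668, 0.1006, 0.1432]
tool_rot: [-3.114, -0.408, -0.002]
ft_force: [-0.3, -0.2, -0.4]
grip_width: 0.007
grip_force: 0.0
time: 29.3
position: [0.4464, 0.068, 0.2878]
tool_rot: [3.112, 0.406, 0.011]
ft_force: [0.6, 0.4, 0.3]
grip_width: 0.006
grip_force: 0.0
[[0, 142], [4, 126], [8, 123], [12, 123], [16, 124], [20, 123], [24, 118], [28, 83], [32, 44], [36, 35], [40, 35], [44, 34], [48, 35], [52, 35], [56, 35], [60, 35], [64, 35], [68, 42], [72, 88], [76, 118], [80, 119], [84, 117], [88, 121], [92, 123], [96, 123], [100, 123], [104, 123], [108, 117], [112, 82], [116, 43], [120, 35], [124, 35], [128, 35], [132, 35], [136, 35], [140, 35], [144, 35], [148, 35], [152, 40], [156, 93], [160, 120], [164, 121], [168, 103], [172, 99], [176, 100], [180, 89], [184, 83], [188, 97], [192, 138], [196, 123], [200, 141], [204, 173], [208, 154], [212, 123], [216, 153], [220, 173], [224, 140], [228, 124], [232, 167], [236, 170], [240, 123], [244, 85], [248, 77], [252, 79], [256, 84], [260, 87], [264, 89], [268, 92], [272, 94], [276, 95]]
```

View pics/g7.png

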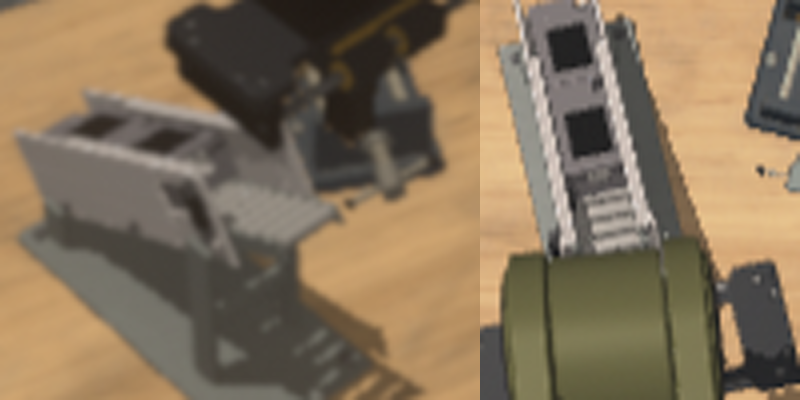

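Both cases sit nose to tail at a spacing of 84 mm, with the second tail at about 168 mm. The lane behind them is clear (top crop, panels at (569,45) and (588,133)). Handing in.

```bash
python3 -m crank '[[0,0,0,0.1,0],[0,0,0,0.1,0],[0,0,0,0.1,0],[0,0,0,0.1,0]]'; python3 -c "
from bench import *
print(close_job())"
```

```text
time: 29.95
position: [0.4452, 0.0683, 0.3028]
tool_rot: [-3.115, -0.408, 0.003]
ft_force: [0.1, -0.2, -0.7]
grip_width: 0.0
grip_force: 0.0
the job is handed in; nothing more can be done
None
```

I handed the job in at about 30 s: the top view shows both cases in the lane, the first home at the stop and the second against it with its tail at about 168 mm; I did not measure that the pawl had sprung out again, and never moved the tape, dish or small parts box on purpose, though I didn't re-check where they lie.

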